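# Clear a spent tissue roll and litter from a bathroom shelf

## Robot

A 6-joint arm with a two-finger parallel gripper is mounted at the origin on the work surface. World frame = base frame: x ahead of the robot, y to its left, z up, the work surface at z = 0. Lengths are in m, angles in rad, forces in N, time in s.
With the tool pointing down it reaches from about 0.275 to 0.85 m from the base axis. Payload 19 kg.
Tool frame: the origin (TCP) lies on the centre line of the jaws, within the pads' length; the fingertips stand 25 mm ahead of it and the grasp point (between the pads) lies 6 mm ahead of it; z points along the fingers, y is the line along which they close (so a half turn about z gives the same grasp; the last joint's range is limited). The gripper opens to 85 mm and grips with 20 to 120 N. Pads are 22 mm wide; open, the fingers measure 114 mm over their backs; the gripper's body (76 mm by 85 mm) begins 54 mm behind the grasp point. The pads swing forward as they close: fully open they stand 13 mm farther back than shut.
Start: joints at [-1.303, 0.15, 1.437, -0, 1.554, -0.134], TCP at [0.225, -0.529, 0.256] pointing down, gripper open.
Joint ranges: [-2.8, 2.8], [-0.68, 2.1], [0.12, 2.68], [-1.39, 4.53], [0.16, 2.79], [-2.81, 2.81]. Speed limits (rad/s): [1.89, 1.89, 2.22, 3.01, 3.01, 3.01].

## Interface

Orientations are given as a unit quaternion [x, y, z, w].
In Python, from rig import get_state, snapshot, close_job gives the robot as it stands.
- The arm moves only by the tool drive_tool, never from a script. Its argument "steps" is a list of rows, each a list of 7 numbers: the turn, a rotation vector about the tool's x, y, z in units of 5 degrees (1.0 is 5 degrees), then the shift along the tool's x, y, z in units of 0.02 m (1.0 is 0.02 m), then the opening, from 0 (shut) to 1 (fully open). In form: [[ax, ay, az, x, y, z, gripper], ...]. A call has 1 to 10 rows; each row shifts and turns the commanded pose from where the row before left it, along the tool's axes as they then stand; what a row does not reach is not made up. A row lasts 1/10 s, in which the tool goes at most 50 mm and 8.59 degrees, less where a joint would pass 70% of its speed; a pose out of reach is approached as far as the arm can. A call with a number of a shift or a turn outside -1 to 1 is refused whole. A call with a gripper value outside its range is refused whole. The fingers move at their own pace and stop on an object; the grip force is fixed at half the most. Time passes only in rows, so rows that do not move let the fingers close. It gives the time, the measured TCP pose, the force, the opening and the grip force at its end, in the units of the state.
- get_state(): the state, without advancing time (a new reading comes with each control period).
- snapshot(name): name is "side" or "top" or "wrist"; returns a dict with "pixels" (480x640x3 uint8, red, green, blue), "z_map" (480x640 float32, m along the optical axis (not along the pixel's ray), 0 where there is no reading), "fx", "fy", "cx", "cy" (pixels), "view" (4x4, takes a point from world to camera coordinates); the wrist camera has in their place "hand_eye" (4x4, takes a point from camera to tool coordinates, whose origin is the TCP and whose axes are the flange's). Camera axes: x right, y down, z forward; pixel columns grow to the right and rows downward; lengths in m; the calibration is good to about 2 mm. A picture is of the moment at which its call begins: read the wrist's pose just before it.
- close_job(): hands the job in; it is judged then, once.
The state is a dict: "clock": time; "qpos": joint angles; "joint_velocities": joint speeds; "effort": joint torques, N m; "eef_pos": TCP position; "orientation": TCP orientation; "contact_force": force on the tool from outside, world axes, zero at the start; "ft_torque": the same for the moment, N m; "width": finger opening in m; "gripper_force": force on a finger pad.
Only numpy, scipy, OpenCV 4.12 (cv2) and the standard library are available. Lean on these libraries where they do the work, as an engineer would, in place of code of your own. Each camera call takes 0.05 s, during which the arm holds its last target. There are 200 camera calls.

## Task

The tissue roll on the upright stand is finished: slide it straight up off the post and put it in the waste bin, and put the crumpled paper ball and the empty carton in the bin as well. Leave the stand standing where it is, and do not shift or tip anything else on the shelf.

Things in the scene. Friction and masses are not known exactly. Their poses are not given: they have to be found in the camera images.
- stand: Loose, weighted chrome tissue-roll stand, 0.95 kg. Flat round base 130 mm across and 12 mm thick; in its centre an upright post 30 mm in diameter with a domed top, 136 mm above the shelf. A thin upright retainer bar (6 mm thick, ending in a 9 mm ball) rises from the base to 112 mm above the shelf, its axis 60 mm from the post's axis, along the stand's +y. Origin: centre of its underside; z up.
- roll: Spent tissue roll, white paper wound on a brown cardboard core: a stiff ring 56 mm outside, 41 mm bore, 100 mm long, about 35 g. It starts upright on the stand's base with the post (30 mm) through its bore, so its top is 112 mm above the shelf, 24 mm below the post's top. Origin: the middle of the roll (halfway along its axis); its z axis runs along the bore.
- paper_ball: Stiff crumpled ball of whitish paper, faceted, 52 to 64 mm across and 48 mm high, about 20 g, lying on the shelf 112 to 135 mm from the stand's axis. Origin: its middle, 24 mm above the shelf at the start.
- carton: Empty, stiff cardboard carton with a pink band, lying flat: 120 mm long (its x) by 50 mm wide (its y) by 36 mm high (its z), about 30 g. Origin: its middle, 18 mm above the shelf at the start.
- bin: Round, open, grey plastic waste bin fixed to the shelf: 165 mm high, rim 226 mm across outside and 211 mm inside, tapering to 172 mm outside at the foot; wall 4 mm, floor 6 mm thick. Origin: centre of its underside; z up.
- mouthwash: Tall teal mouthwash bottle with white cap, 68 mm across and 215 mm high, 0.55 kg, loose, standing next to the stand. Not to be disturbed. Origin: centre of its underside; z up.
- pill_bottle: Blue pill bottle with white cap, 48 mm across and 85 mm high, loose, 0.09 kg, next to the stand. Not to be disturbed. Origin: centre of its underside; z up.
- glass_jar: Glass jar with steel lid and knob, 90 mm across, 123 mm high, loose. Not to be disturbed. Origin: centre of its underside; z up.
- soap_dispenser: White ceramic soap dispenser with chrome pump, 64 mm across, 186 mm high, loose; its spout reaches 47 mm from the axis along its -x at 165 to 185 mm height. Not to be disturbed. Origin: centre of its underside; z up.
- tumbler: Blue ceramic tumbler, 74 mm across and 100 mm high, with two toothbrushes standing in it up to 190 mm high, loose. Not to be disturbed. Origin: centre of its underside; z up.
- deodorant: Green deodorant can with white cap, 48 mm across, 150 mm high, loose, 0.18 kg, standing off one end of the carton. Not to be disturbed. Origin: centre of its underside; z up.
- brush_cover: Mint-green silicone toothbrush cover lying flat, 190 mm long (its x), 30 mm wide, 24 mm high, loose. Not to be disturbed. Origin: centre of its underside; z up.

How it is judged:
By the outcome, as a careful person would: the job done as asked, in the order asked, and still so for the second after the job is handed in, with the robot touching nothing.
It also fails if it takes over 72 s, if anything falls off the work surface, if the arm or the gripper's body presses on something with over 40 N, if the wrist force passes 120 N, or if a joint passes its speed limit or range.

## Working session

There is one attempt and no reset: what is moved stays moved. The work goes in short steps, Python scripts to look and compute and a tool call to move; the robot and the scene stay as the last step left them, time stands still between calls to the robot, and variables do not carry over. Pictures are saved under pics/ and viewed, at most 10 in all, crops included, and the job is handed in when it is done.

Besides the shell and the picture viewer there is one more tool, called after "Request:" as a command line: name --pt "numbers of a row" for each row, then --argument value for the rest. drive_tool: Moves the arm, as the interface text tells. Its arguments: {"type":"object","properties":{"steps":{"type":"array","items":{"type":"array","items":{"type":"number"}}}},"required":["steps"]}

```bash
mkdir -p pics
cat > h.py <<'E'
import numpy as np,cv2
from rig import get_state,snapshot
from scipy.spatial.transform import Rotation as R
def cloud(s,tcp=None):
    z=s["z_map"];v,u=np.mgrid[:480,:640]
    P=np.stack([(u-s["cx"])/s["fx"]*z,(v-s["cy"])/s["fy"]*z,z],-1)
    if "view" in s: M=np.linalg.inv(s["view"])
    else:
        T=np.eye(4);T[:3,:3]=R.from_quat(tcp["orientation"]).as_matrix();T[:3,3]=tcp["eef_pos"];M=T@s["hand_eye"]
    W=P@M[:3,:3].T+M[:3,3];W[z==0]=np.nan
    return W,M
E
python3 - <<'E'
from h import *
st=get_state();print({k:np.round(v,3) for k,v in st.items()})
for n in ["top","side"]:
    s=snapshot(n);cv2.imwrite(f"pics/{n}0.png",s["pixels"][:,:,::-1]);W,M=cloud(s)
    np.savez(n+"0.npz",W=W,px=s["pixels"],M=M,K=[s["fx"],s["fy"],s["cx"],s["cy"]]);print(n,M.round(3),s["fx"],(s["z_map"]>0).mean())
E
```

```text
{'clock': np.float64(0.0), 'qpos': array([-1.303,  0.151,  1.438, -0.   ,  1.554, -0.134]), 'joint_velocities': array([-0.   ,  0.001,  0.   ,  0.   , -0.001,  0.002]), 'effort': array([-2.0000e-03, -7.1305e+01, -5.7087e+01, -1.0000e-03,  9.0000e-03,
       -0.0000e+00]), 'eef_pos': array([ 0.225, -0.529,  0.256]), 'orientation': array([ 0.98 ,  0.2  , -0.   , -0.001]), 'contact_force': array([ 0.204,  0.519, -0.643]), 'ft_torque': array([-0.021,  0.015,  0.003]), 'gripper_force': np.float64(0.0), 'width': np.float64(0.085)}
top [[-0.023 -0.982  0.186  0.323]
 [-1.     0.024  0.002  0.009]
 [-0.006 -0.186 -0.983  1.461]
 [ 0.     0.     0.     1.   ]] 474.15579313467083 0.9960546875
side [[ 0.932 -0.268  0.244  0.273]
 [-0.362 -0.654  0.664 -0.836]
 [-0.019 -0.707 -0.707  0.968]
 [ 0.     0.     0.     1.   ]] 473.10251454287754 0.9960319010416666
```

View pics/top0.png

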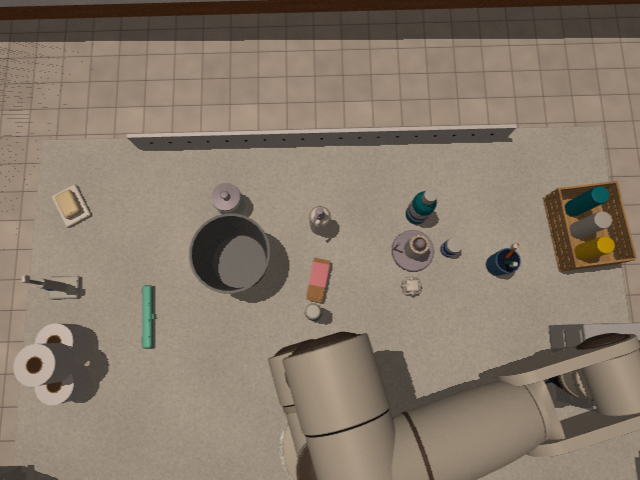

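View pics/side0.png

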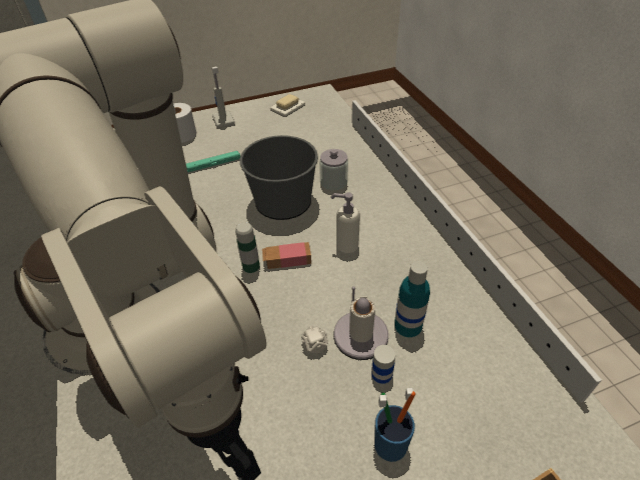

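The top view shows the stand at (413,250), ball (411,287), carton (318,280), deodorant (313,313), bin (230,254), mouthwash (421,207) and pill bottle (451,248). The side view shows the roll and post at (362,315), the retainer tip near (353,290), the ball at (315,340) and the carton at (288,256).

```bash
cat > m.py <<'E'
from h import *
from scipy.ndimage import label
D={n:np.load(n+"0.npz") for n in["top","side"]}
P=[]
for n,d in D.items():
    W=d["W"].reshape(-1,3);ok=np.isfinite(W).all(1);ok&=(W[:,0]>0.2)&(W[:,0]<.8)&(W[:,1]>-.55)&(W[:,1]<.35)&(W[:,2]<.3)
    fl=W[ok][:,2];print(n,"floor",np.median(fl[abs(fl)<.01]))
    D2=np.hstack([W,d["px"].reshape(-1,3)])[ok];P.append(D2)
def near(c,r,lo,hi):
    for n,p in zip(D,P):
        q=p[(np.hypot(p[:,0]-c[0],p[:,1]-c[1])<r)&(p[:,2]>lo)&(p[:,2]<hi)]
        if len(q)<3: print("  ",n,"none");continue
        a=q[:,:3].min(0);b=q[:,:3].max(0)
        (cx,cy),rr=cv2.minEnclosingCircle(q[:,:2].astype(np.float32))
        print("  ",n,len(q),"min",a.round(3),"max",b.round(3),"circ",round(cx,3),round(cy,3),round(rr,3),"rect",cv2.minAreaRect(q[:,:2].astype(np.float32)))
def w(n,u,v): return D[n]["W"][v,u]
for nm,u,v in [("base",397,255),("posttop",420,243),("ball",411,287),("carton",318,275),("deo",313,308),("mouth",428,198),("pill",455,247),("soap",319,213),("binrim",230,219),("jar",226,190),("tumb",495,258)]:
    print(nm,w("top",u,v).round(3))
for nm,u,v in [("posttop",363,303),("retain",353,290),("ball",315,338),("carton",288,252),("deo",246,231),("mouth",418,271),("pill",384,352)]:
    print("S",nm,w("side",u,v).round(3))
E
python3 m.py
```

```text
top floor 0.0009349984217212892
side floor 0.0013462388443700735
base [ 0.554 -0.224  0.015]
posttop [ 0.568 -0.272  0.133]
ball [ 0.451 -0.256  0.046]
carton [0.495 0.021 0.04 ]
deo [0.391 0.036 0.152]
mouth [ 0.676 -0.284  0.216]
pill [ 0.562 -0.385  0.085]
soap [0.649 0.013 0.187]
binrim [0.649 0.268 0.142]
jar [0.748 0.288 0.105]
tumb [ 0.525 -0.496  0.095]
S posttop [ 0.567 -0.282  0.138]
S retain [ 0.572 -0.218  0.106]
S ball [ 0.457 -0.271  0.048]
S carton [0.486 0.012 0.041]
S deo [0.386 0.019 0.151]
S mouth [ 0.68  -0.302  0.216]
S pill [ 0.572 -0.381  0.088]
```

```bash
cat >> m.py <<'E'
print("=====")
for nm,c,r,lo,hi in [("base",(.565,-.275),.08,.005,.02),("roll",(.565,-.275),.045,.09,.116),("post",(.565,-.275),.04,.12,.145),("retain",(.575,-.215),.02,.03,.12),
 ("ball",(.455,-.265),.05,.008,.06),("ballmid",(.455,-.265),.05,.018,.03),("carton",(.49,.015),.08,.03,.045),("deo",(.39,.03),.05,.1,.16),("mouth",(.68,-.29),.06,.19,.22),("mouthbody",(.68,-.29),.06,.05,.15),("pill",(.567,-.383),.05,.07,.1),("soapspout",(.649,.013),.08,.15,.2),("soapbody",(.649,.013),.06,.08,.12),("rim",(.55,.26),.16,.15,.175),("jar",(.748,.285),.09,.08,.13),("tumb",(.525,-.5),.07,.08,.2)]:
    print(nm);near(c,r,lo,hi)
E
python3 m.py | sed -n '/=====/,$p'
```

```text
=====
base
   top 935 min [ 0.489 -0.354  0.005] max [ 0.64  -0.195  0.02 ] circ 0.564 -0.275 0.079 rect ((0.5669639110565186, -0.27473512291908264), (0.15000182390213013, 0.15355059504508972), 14.586326599121094)
   side 1332 min [ 0.497 -0.349  0.005] max [ 0.642 -0.206  0.02 ] circ 0.568 -0.281 0.075 rect ((0.5624211430549622, -0.28285813331604004), (0.12994876503944397, 0.13131973147392273), 58.20692825317383)
roll
   top 197 min [ 0.541 -0.303  0.09 ] max [ 0.595 -0.246  0.116] circ 0.57 -0.274 0.03 rect ((0.5686765909194946, -0.2754887044429779), (0.054573506116867065, 0.055281639099121094), 13.689885139465332)
   side 372 min [ 0.541 -0.304  0.09 ] max [ 0.597 -0.246  0.116] circ 0.57 -0.275 0.03 rect ((0.5682547688484192, -0.2750483751296997), (0.055770643055438995, 0.05557461827993393), 15.79467487335205)
post
   top 84 min [ 0.555 -0.288  0.12 ] max [ 0.581 -0.261  0.144] circ 0.569 -0.275 0.015 rect ((0.5673572421073914, -0.2741551697254181), (0.02725175768136978, 0.025700876489281654), 85.23847198486328)
   side 145 min [ 0.555 -0.29   0.12 ] max [ 0.583 -0.263  0.14 ] ci
[... 4690 characters left out ...]
7282789349555969, 0.288726806640625), (0.08520863950252533, 0.08716887980699539), 87.30109405517578)
   side 514 min [0.685 0.244 0.08 ] max [0.774 0.336 0.127] circ 0.729 0.29 0.047 rect ((0.7297945022583008, 0.289198637008667), (0.09225516021251678, 0.0855027362704277), 36.324222564697266)
tumb
   top 514 min [ 0.481 -0.55   0.08 ] max [ 0.554 -0.494  0.196] circ 0.518 -0.529 0.038 rect ((0.517707884311676, -0.5218976736068726), (0.07248806953430176, 0.056103482842445374), 0.2082722783088684)
   side 1289 min [ 0.481 -0.55   0.08 ] max [ 0.554 -0.494  0.194] circ 0.518 -0.53 0.037 rect ((0.517413854598999, -0.5219614505767822), (0.05577116087079048, 0.07265771180391312), 89.63214111328125)
```

Both views agree to about 2 mm, and the heights match the text. Moving to above the roll now.

```bash
cat > go.py <<'E'
from h import *
import sys
# usage: go.py x y z [yaw of tool y, deg]: what is left, in tool units (translation in present tool axes)
s=get_state();Rt=R.from_quat(s["orientation"]);M=Rt.as_matrix()
t=np.array([float(a) for a in sys.argv[1:4]])
yaw=np.degrees(np.arctan2(M[1,1],M[0,1]))
print("clock",round(float(s["clock"]),2),"pos",s["eef_pos"].round(4),"yaw_y",round(yaw,1),"zaxis",M[:,2].round(3),"q",s["qpos"].round(2),"w",round(float(s["width"]),4),"f",s["contact_force"].round(1))
if len(sys.argv)>4: 
    d=(float(sys.argv[4])-yaw+90)%180-90; print("az units",round(-d/5,2))
print("shift units",(M.T@(t-s["eef_pos"])/.02).round(2))
E
python3 go.py .569 -.275 .256 -42
```

```text
clock 0.1 pos [ 0.2248 -0.529   0.2558] yaw_y -67.0 zaxis [-0.     0.001 -1.   ] q [-1.3   0.15  1.44 -0.    1.55 -0.13] w 0.0856 f [ 0.1 -0.3 -0.2]
az units -5.0
shift units [20.81 -4.96 -0.  ]
```

Request:
drive_tool --pt "0 0 0 1 -0.24 0 1" --pt "0 0 0 1 -0.24 0 1" --pt "0 0 0 1 -0.24 0 1" --pt "0 0 0 1 -0.24 0 1" --pt "0 0 0 1 -0.24 0 1" --pt "0 0 0 1 -0.24 0 1" --pt "0 0 0 1 -0.24 0 1" --pt "0 0 0 1 -0.24 0 1" --pt "0 0 0 1 -0.24 0 1" --pt "0 0 0 1 -0.24 0 1"

```text
clock: 1.1
eef_pos: [0.3907, -0.4061, 0.256]
orientation: [0.98, 0.2, -0.0, -0.0]
contact_force: [1.3, 0.1, 0.8]
width: 0.0854
gripper_force: 0.0
```

```bash
python3 go.py .569 -.275 .256 -42
```

```text
clock 1.1 pos [ 0.3907 -0.4061  0.256 ] yaw_y -67.0 zaxis [-0.     0.001 -1.   ] q [-0.94  0.13  1.46  0.    1.55  0.23] w 0.0854 f [1.3 0.1 0.8]
az units -5.0
shift units [10.77 -2.55  0.  ]
```

Request:
drive_tool --pt "0 0 0 1 -0.24 0 1" --pt "0 0 0 1 -0.24 0 1" --pt "0 0 0 1 -0.24 0 1" --pt "0 0 0 1 -0.24 0 1" --pt "0 0 0 1 -0.24 0 1" --pt "0 0 0 1 -0.24 0 1" --pt "0 0 0 1 -0.24 0 1" --pt "0 0 0 1 -0.24 0 1" --pt "0 0 0 1 -0.24 0 1" --pt "0 0 0 0.77 -0.15 0 1"

```text
clock: 2.1
eef_pos: [0.5527, -0.287, 0.2559]
orientation: [0.98, 0.2, -0.0, -0.0]
contact_force: [0.2, -0.1, 0.6]
width: 0.0852
gripper_force: 0.0
```

Request:
drive_tool --pt "0 0 -1 0 0 0 1" --pt "0 0 -1 0 0 0 1" --pt "0 0 -1 0 0 0 1" --pt "0 0 -1 0 0 0 1" --pt "0 0 -1 0 0 0 1" --pt "0 0 0 0 0 0 1"

```text
clock: 2.7
eef_pos: [0.5519, -0.2879, 0.2561]
orientation: [0.913, 0.408, -0.0, -0.0]
contact_force: [0.3, -0.5, 0.1]
width: 0.0852
gripper_force: 0.0
```

```bash
python3 go.py .569 -.275 .256 -42
python3 - <<'E'
from h import *
st=get_state();s=snapshot("wrist");cv2.imwrite("pics/w1.png",s["pixels"][:,:,::-1]);W,M=cloud(s,st)
P=W.reshape(-1,3)
for nm,c,r,lo,hi in [("roll",(.569,-.275),.04,.1,.118),("post",(.569,-.275),.03,.12,.145),("retain",(.573,-.216),.02,.08,.12)]:
    q=P[(np.hypot(P[:,0]-c[0],P[:,1]-c[1])<r)&(P[:,2]>lo)&(P[:,2]<hi)].astype(np.float32)
    if len(q)>5: print(nm,len(q),cv2.minEnclosingCircle(q[:,:2].copy()),q.min(0),q.max(0))
E
```

```text
clock 2.7 pos [ 0.5519 -0.2879  0.2561] yaw_y -41.9 zaxis [-0.  0. -1.] q [-0.6   0.25  1.32 -0.    1.57  0.13] w 0.0852 f [ 0.3 -0.5  0.1]
az units 0.02
shift units [1.05 0.2  0.  ]
roll 3158 ((0.5707833170890808, -0.2743496000766754), 0.029694197699427605) [ 0.5414777  -0.30305287  0.10008697] [ 0.59693056 -0.24635686  0.11799359]
post 1683 ((0.5691772103309631, -0.2754616439342499), 0.015178915113210678) [ 0.5541227  -0.29021314  0.12003056] [ 0.58389926 -0.26074362  0.13781808]
retain 174 ((0.5731725692749023, -0.2163810431957245), 0.004296272061765194) [ 0.5695234  -0.21988411  0.08047088] [ 0.5776852  -0.21150959  0.11336354]
```

View pics/w1.png

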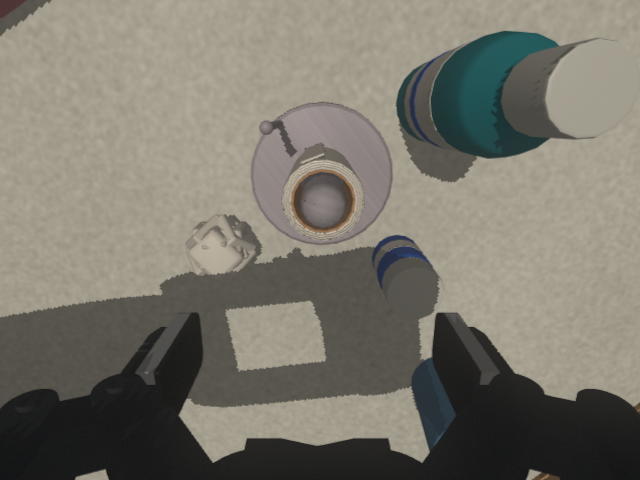

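The wrist view shows the roll and post at (322,200), the retainer ball at (267,128) on the left side, clear of the finger paths, and the mouthwash at upper right. Next: centre and descend.

Request:
drive_tool --pt "0 0 0 0.6 0.1 0 1" --pt "0 0 0 0.45 0.1 0 1" --pt "0 0 0 0 0 1 1" --pt "0 0 0 0 0 1 1" --pt "0 0 0 0 0 1 1" --pt "0 0 0 0 0 0 1" --pt "0 0 0 0 0 0 1"

```text
clock: 3.45
eef_pos: [0.5694, -0.2746, 0.1967]
orientation: [0.914, 0.407, 0.0, -0.0]
contact_force: [-1.2, -1.0, 0.6]
width: 0.0855
gripper_force: 0.0
```

```bash
python3 go.py .5695 -.275 .101 -42; python3 -c "
from h import *
print(snapshot('wrist')['hand_eye'].round(3))"
```

```text
clock 3.45 pos [ 0.5694 -0.2746  0.1967] yaw_y -42.0 zaxis [-0.  0. -1.] q [-0.57  0.29  1.38  0.    1.46  0.16] w 0.0855 f [-1.2 -1.   0.6]
az units 0.0
shift units [-0.01  0.02  4.79]
[[-0.    -0.953 -0.304  0.078]
 [ 1.    -0.     0.001  0.   ]
 [-0.001 -0.304  0.953 -0.118]
 [ 0.     0.     0.     1.   ]]
```

Request:
drive_tool --pt "0 0 0 0 0 1 1" --pt "0 0 0 0 0 1 1" --pt "0 0 0 0 0 1 1" --pt "0 0 0 0 0 1 1" --pt "0 0 0 0 0 0.75 1" --pt "0 0 0 0 0 0 1" --pt "0 0 0 0 0 0 0.75" --pt "0 0 0 0 0 0 0.7" --pt "0 0 0 0 0 0 0.6" --pt "0 0 0 0 0 0 0.5"

```text
clock: 4.5
eef_pos: [0.5695, -0.2752, 0.1031]
orientation: [0.913, 0.407, 0.001, 0.001]
contact_force: [-1.8, 1.7, 8.1]
width: 0.0546
gripper_force: 63.0
```

Request:
drive_tool --pt "0 0 0 0 0 0 0.4" --pt "0 0 0 0 0 0 0.2" --pt "0 0 0 0 0 0 0" --pt "0 0 0 0 0 0 0" --pt "0 0 0 0 0 0 0"

```text
clock: 5.0
eef_pos: [0.5695, -0.2752, 0.1031]
orientation: [0.913, 0.407, 0.001, 0.001]
contact_force: [-1.7, 1.7, 8.0]
width: 0.0547
gripper_force: 63.0
```

Request:
drive_tool --pt "0 0 0 0 0 -0.2 0" --pt "0 0 0 0 0 -0.3 0" --pt "0 0 0 0 0 -0.5 0" --pt "0 0 0 0 0 -0.5 0"

```text
clock: 5.4
eef_pos: [0.569, -0.275, 0.1325]
orientation: [0.913, 0.407, 0.0, 0.0]
contact_force: [0.0, 0.7, -0.7]
width: 0.0547
gripper_force: 63.1
```

```bash
python3 go.py .5695 -.275 .31 -42
```

```text
clock 5.4 pos [ 0.569  -0.275   0.1325] yaw_y -42.0 zaxis [ 0. -0. -1.] q [-0.57  0.33  1.47  0.    1.34  0.16] w 0.0547 f [ 0.   0.7 -0.7]
az units 0.0
shift units [ 0.01  0.02 -8.88]
```

Request:
drive_tool --pt "0 0 0 0 0 -0.8 0" --pt "0 0 0 0 0 -1 0" --pt "0 0 0 0 0 -1 0" --pt "0 0 0 0 0 -1 0" --pt "0 0 0 0 0 -1 0" --pt "0 0 0 0 0 -1 0" --pt "0 0 0 0 0 -1 0" --pt "0 0 0 0 0 -1 0" --pt "0 0 0 0 0 -1 0" --pt "0 0 0 0 0 0 0"

```text
clock: 6.4
eef_pos: [0.5693, -0.2752, 0.311]
orientation: [0.913, 0.407, 0.001, 0.002]
contact_force: [-0.3, -0.1, 0.6]
width: 0.0547
gripper_force: 63.2
```

```bash
python3 go.py .549 .262 .31 -67
cat > chk.py <<'E'
from h import *
import sys
s=snapshot("side");W,M=cloud(s);P=W.reshape(-1,3)
if len(sys.argv)>1: cv2.imwrite("pics/"+sys.argv[1],s["pixels"][:,:,::-1])
for nm,c,r,lo,hi in [("post",(.569,-.275),.03,.12,.145),("retain",(.573,-.216),.02,.055,.12),("base",(.569,-.276),.08,.008,.02),("mouth",(.685,-.293),.06,.19,.22),("pill",(.57,-.384),.05,.07,.1),("ball",(.457,-.26),.05,.008,.06),("carton",(.482,.021),.08,.03,.045),("deo",(.383,.034),.05,.1,.16),("soap",(.649,.013),.08,.15,.2)]:
    q=P[(np.hypot(P[:,0]-c[0],P[:,1]-c[1])<r)&(P[:,2]>lo)&(P[:,2]<hi)].astype(np.float32)
    if len(q)>5:
        c=cv2.minEnclosingCircle(q[:,:2].copy());print(nm,len(q),np.round([*c[0],c[1]],3),q[:,2].max().round(3))
    else: print(nm,"none")
E
python3 chk.py s1.png
```

```text
clock 6.4 pos [ 0.5693 -0.2752  0.311 ] yaw_y -42.0 zaxis [ 0.004 -0.003 -1.   ] q [-0.57  0.26  1.2   0.    1.68  0.16] w 0.0547 f [-0.3 -0.1  0.6]
az units 5.0
shift units [ 19.29 -18.72  -0.02]
post 143 [ 0.569 -0.276  0.015] 0.14
retain 41 [ 0.574 -0.215  0.004] 0.113
base 1640 [ 0.568 -0.276  0.066] 0.02
mouth 311 [ 0.686 -0.293  0.02 ] 0.22
pill 402 [ 0.57  -0.384  0.024] 0.091
ball 549 [ 0.468 -0.26   0.04 ] 0.053
carton 724 [0.477 0.023 0.074] 0.044
deo 412 [0.383 0.034 0.024] 0.155
soap 106 [0.637 0.019 0.025] 0.192
```

View pics/s1.png

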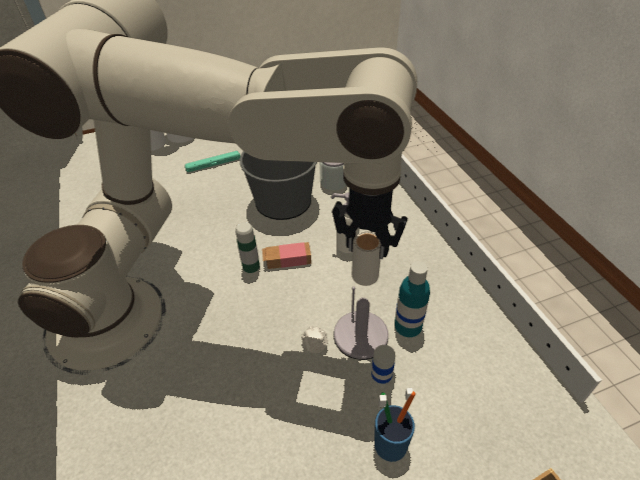

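The side view shows the roll at (367,258) hanging from the gripper, clear of the post. The stand has not moved. Now over to the bin.

Request:
drive_tool --pt "0 0 0 0.5 -0.48 0 0" --pt "0 0 0 1 -0.97 0 0" --pt "0 0 0 1 -0.97 0 0" --pt "0 0 0 1 -0.97 0 0" --pt "0 0 0 1 -0.97 0 0" --pt "0 0 0 1 -0.97 0 0" --pt "0 0 0 1 -0.97 0 0" --pt "0 0 0 1 -0.97 0 0" --pt "0 0 0 1 -0.97 0 0" --pt "0 0 0 1 -0.97 0 0"

```text
clock: 7.45
eef_pos: [0.5583, -0.0087, 0.3065]
orientation: [0.913, 0.407, -0.0, -0.0]
contact_force: [0.3, -0.2, -1.2]
width: 0.0547
gripper_force: 63.2
```

Request:
drive_tool --pt "0 0 0 1 -0.97 0 0" --pt "0 0 0 1 -0.97 0 0" --pt "0 0 0 1 -0.97 0 0" --pt "0 0 0 1 -0.97 0 0" --pt "0 0 0 1 -0.97 0 0" --pt "0 0 0 1 -0.97 0 0" --pt "0 0 0 1 -0.97 0 0" --pt "0 0 0 1 -0.97 0 0" --pt "0 0 0 1 -0.97 0 0" --pt "0 0 0 0.5 -0.5 0 0"

```text
clock: 8.45
eef_pos: [0.5478, 0.2565, 0.3064]
orientation: [0.913, 0.408, -0.001, -0.0]
contact_force: [0.9, -0.7, -0.6]
width: 0.0548
gripper_force: 63.2
```

```bash
python3 go.py .549 .262 .19 -67
```

```text
clock 8.45 pos [0.5478 0.2565 0.3064] yaw_y -41.9 zaxis [-0.002  0.    -1.   ] q [0.31 0.2  1.28 0.   1.66 1.04] w 0.0548 f [ 0.9 -0.7 -0.6]
az units 5.02
shift units [ 0.25 -0.13  5.82]
```

Request:
drive_tool --pt "0 0 0 0.2 -0.1 1 0" --pt "0 0 0 0 0 1 0" --pt "0 0 0 0 0 1 0" --pt "0 0 0 0 0 1 0" --pt "0 1 0 -0.1 0 0 0" --pt "0 1 0 -0.1 0 0 0" --pt "0 1 0 -0.1 0 0 0" --pt "0 1 0 -0.1 0 0 0" --pt "0 1 0 -0.1 0 0 0" --pt "0 1 0 -0.1 0 0 0"

```text
clock: 9.45
eef_pos: [0.5417, 0.2497, 0.2245]
orientation: [0.882, 0.393, 0.238, -0.106]
contact_force: [-0.3, 0.3, -0.2]
width: 0.0545
gripper_force: 63.4
```

```bash
python3 go.py .549 .262 .19 -67
```

```text
clock 9.45 pos [0.5417 0.2497 0.2245] yaw_y -42.0 zaxis [ 0.337  0.373 -0.864] q [ 0.14 -0.05  1.79  0.39  1.01  0.73] w 0.0545 f [-0.3  0.3 -0.2]
az units 5.0
shift units [-0.26 -0.14  1.84]
```

Request:
drive_tool --pt "0 0 0 -0.5 0 0.86 0" --pt "0 0 0 -0.5 0 0.86 0" --pt "0 0 0 0 0 0 0" --pt "0 0 0 0 0 0 1" --pt "0 0 0 0 0 0 1" --pt "0 0 0 0 0 0 1" --pt "0 0 0 0 0 0 1" --pt "0 0 0 0 0 0 1"

```text
clock: 10.25
eef_pos: [0.5424, 0.2499, 0.1854]
orientation: [0.882, 0.393, 0.237, -0.105]
contact_force: [2.1, 0.6, 0.4]
width: 0.0855
gripper_force: 0.0
```

Request:
drive_tool --pt "0 0 0 0 0 -1 1" --pt "0 0 0 0 0 -1 1" --pt "0 0 0 0 0 -1 1" --pt "0 0 0 0 0 -1 1" --pt "0 -1 0 0 0 0 1" --pt "0 -1 0 0 0 0 1" --pt "0 -1 0 0 0 0 1" --pt "0 -1 0 0 0 0 1" --pt "0 -1 0 0 0 0 1" --pt "0 -1 0 0 0 0 1"

```text
clock: 11.25
eef_pos: [0.5157, 0.2202, 0.2547]
orientation: [0.914, 0.407, -0.001, 0.001]
contact_force: [-0.0, -0.8, 0.2]
width: 0.0854
gripper_force: 0.0
```

```bash
python3 go.py .457 -.261 .24 -97
python3 - <<'E'
from h import *
st=get_state();s=snapshot("wrist");cv2.imwrite("pics/w2.png",s["pixels"][:,:,::-1])
E
```

```text
clock 11.25 pos [0.5157 0.2202 0.2547] yaw_y -42.0 zaxis [-0.002 -0.003 -1.   ] q [ 0.27  0.12  1.47 -0.    1.55  1.  ] w 0.0854 f [-0.  -0.8  0.2]
az units 11.0
shift units [-19.84  13.92   0.8 ]
```

View pics/w2.png

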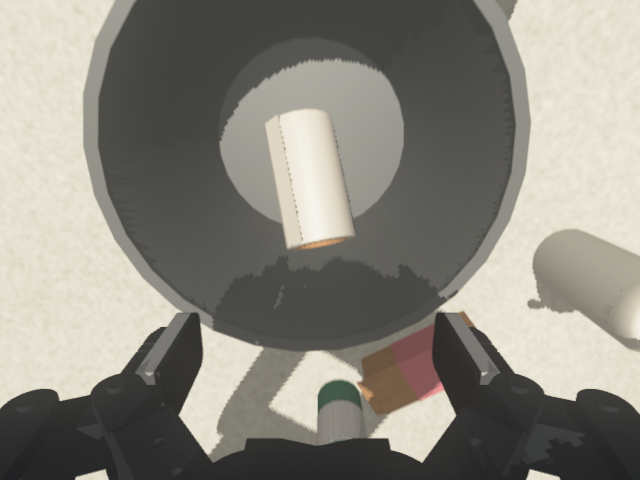

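The wrist picture shows the roll lying flat on the bin floor at (310,180). On to the ball.

Request:
drive_tool --pt "0 0 0 -1 0.7 0 1" --pt "0 0 0 -1 0.7 0 1" --pt "0 0 0 -1 0.7 0 1" --pt "0 0 0 -1 0.7 0 1" --pt "0 0 0 -1 0.7 0 1" --pt "0 0 0 -1 0.7 0 1" --pt "0 0 0 -1 0.7 0 1" --pt "0 0 0 -1 0.7 0 1" --pt "0 0 0 -1 0.7 0 1" --pt "0 0 0 -1 0.7 0 1"

```text
clock: 12.3
eef_pos: [0.4856, -0.0231, 0.2543]
orientation: [0.913, 0.407, 0.001, 0.0]
contact_force: [0.0, -0.0, 0.5]
width: 0.0855
gripper_force: 0.0
```

Request:
drive_tool --pt "0 0 0 -1 0.7 0 1" --pt "0 0 0 -1 0.7 0 1" --pt "0 0 0 -1 0.7 0 1" --pt "0 0 0 -1 0.7 0 1" --pt "0 0 0 -1 0.7 0 1" --pt "0 0 0 -1 0.7 0 1" --pt "0 0 0 -1 0.7 0 1" --pt "0 0 0 -1 0.7 0 1" --pt "0 0 0 -1 0.7 0 1" --pt "0 0 0 -0.6 0.4 0 1"

```text
clock: 13.3
eef_pos: [0.4567, -0.256, 0.2542]
orientation: [0.914, 0.406, 0.001, 0.0]
contact_force: [-0.8, 0.1, 0.6]
width: 0.0854
gripper_force: 0.0
```

Request:
drive_tool --pt "0 0 1 0 0 0 1" --pt "0 0 1 0 0 0 1" --pt "0 0 1 0 0 0 1" --pt "0 0 1 0 0 0 1" --pt "0 0 1 0 0 0 1" --pt "0 0 1 0 0 0 1" --pt "0 0 1 0 0 0 1" --pt "0 0 1 0 0 0 1" --pt "0 0 1 0 0 0 1" --pt "0 0 1 0 0 0 1"

```text
clock: 14.3
eef_pos: [0.4571, -0.2543, 0.2542]
orientation: [1.0, -0.019, 0.0, -0.0]
contact_force: [0.0, -0.0, -0.4]
width: 0.0854
gripper_force: 0.0
```

```bash
python3 go.py .457 -.261 .031 -97
python3 - <<'E'
from h import *
st=get_state();s=snapshot("wrist");W,M=cloud(s,st);P=W.reshape(-1,3)
for lo,hi in [(.008,.06),(.015,.035),(.035,.06)]:
    q=P[(np.hypot(P[:,0]-.457,P[:,1]+.26)<.045)&(P[:,2]>lo)&(P[:,2]<hi)].astype(np.float32)
    print(len(q),q.min(0),q.max(0),cv2.minEnclosingCircle(q[:,:2].copy()))
E
```

```text
clock 14.3 pos [ 0.4571 -0.2543  0.2542] yaw_y -92.2 zaxis [ 0.001  0.    -1.   ] q [-0.66  0.04  1.56  0.    1.54  0.95] w 0.0854 f [ 0.  -0.  -0.4]
az units 0.97
shift units [-0.    0.34 11.16]
3647 [ 0.42768595 -0.2899825   0.01350604] [ 0.48718137 -0.23109181  0.05090746] ((0.45725345611572266, -0.26021552085876465), 0.03247946500778198)
681 [ 0.42858547 -0.2893296   0.01526106] [ 0.48718137 -0.23134485  0.03499539] ((0.45725345611572266, -0.26021552085876465), 0.03247946500778198)
2962 [ 0.42768595 -0.2899825   0.03500298] [ 0.48648933 -0.23109181  0.05090746] ((0.45697370171546936, -0.26050055027008057), 0.029621172696352005)
```

Looking down, the camera mount sits on the tool's +x side, so I turn back to a yaw of about −60° to keep it clear of the post, then descend.

Request:
drive_tool --pt "0 0 0 0 0.3 0 1" --pt "0 0 -1 0 0 1 1" --pt "0 0 -1 0 0 1 1" --pt "0 0 -1 0 0 1 1" --pt "0 0 -1 0 0 1 1" --pt "0 0 -1 0 0 1 1" --pt "0 0 -1 0 0 0 1" --pt "0 0 0 0 0 0 1"

```text
clock: 15.15
eef_pos: [0.4567, -0.2607, 0.1537]
orientation: [0.97, 0.244, -0.0, -0.0]
contact_force: [0.2, 0.0, 1.0]
width: 0.0854
gripper_force: 0.0
```

```bash
python3 go.py .457 -.260 .031
```

```text
clock 15.15 pos [ 0.4567 -0.2607  0.1537] yaw_y -61.7 zaxis [-0.     0.001 -1.   ] q [-0.67  0.11  1.7   0.    1.34  0.41] w 0.0854 f [0.2 0.  1. ]
shift units [ 0.03 -0.02  6.14]
```

Request:
drive_tool --pt "0 0 0 0 0 1 1" --pt "0 0 0 0 0 1 1" --pt "0 0 0 0 0 1 1" --pt "0 0 0 0 0 1 1" --pt "0 0 0 0 0 1 1" --pt "0 0 0 0 0 0.6 1" --pt "0 0 0 0 0 0.5 1" --pt "0 0 0 0 0 0 1"

```text
clock: 15.95
eef_pos: [0.4566, -0.2604, 0.0315]
orientation: [0.97, 0.242, -0.0, -0.0]
contact_force: [-0.0, -0.8, 1.0]
width: 0.0855
gripper_force: 0.0
```

Request:
drive_tool --pt "0 0 0 0 0 0 0.75" --pt "0 0 0 0 0 0 0.65" --pt "0 0 0 0 0 0 0.55" --pt "0 0 0 0 0 0 0.4" --pt "0 0 0 0 0 0 0" --pt "0 0 0 0 0 0 0" --pt "0 0 0 0 0 0 0" --pt "0 0 0 0 0 -0.3 0" --pt "0 0 0 0 0 -0.7 0" --pt "0 0 0 0 0 -1 0"

```text
clock: 16.95
eef_pos: [0.4566, -0.2604, 0.0731]
orientation: [0.97, 0.242, -0.0, -0.0]
contact_force: [0.2, 0.2, 0.3]
width: 0.0601
gripper_force: 64.6
```

Request:
drive_tool --pt "0 0 0 0 0 -1 0" --pt "0 0 0 0 0 -1 0" --pt "0 0 0 0 0 -1 0" --pt "0 0 0 0 0 -1 0" --pt "0 0 0 0 0 -1 0" --pt "0 0 0 0 0 -1 0" --pt "0 0 0 0 0 -1 0" --pt "0 0 0 0 0 -1 0" --pt "0 0 0 0 0 -1 0" --pt "0 0 0 0 0 0 0"

```text
clock: 17.95
eef_pos: [0.4573, -0.2609, 0.2561]
orientation: [0.97, 0.242, 0.002, 0.002]
contact_force: [0.4, 0.1, 0.3]
width: 0.0603
gripper_force: 64.6
```

```bash
python3 go.py .549 .262 .25; python3 chk.py
```

```text
clock 17.95 pos [ 0.4573 -0.2609  0.2561] yaw_y -62.0 zaxis [ 0.004 -0.003 -1.   ] q [-0.66  0.05  1.55  0.    1.54  0.42] w 0.0603 f [0.4 0.1 0.3]
shift units [ 16.33 -20.93   0.25]
post 140 [ 0.569 -0.277  0.015] 0.139
retain 39 [ 0.572 -0.215  0.005] 0.115
base 1625 [ 0.569 -0.275  0.066] 0.02
mouth 311 [ 0.686 -0.294  0.02 ] 0.22
pill 407 [ 0.57  -0.384  0.024] 0.09
ball none
carton 332 [0.448 0.025 0.046] 0.043
deo 414 [0.383 0.035 0.024] 0.156
soap 152 [0.645 0.018 0.026] 0.191
```

Request:
drive_tool --pt "0 0 0 0.78 -1 0 0" --pt "0 0 0 0.78 -1 0 0" --pt "0 0 0 0.78 -1 0 0" --pt "0 0 0 0.78 -1 0 0" --pt "0 0 0 0.78 -1 0 0" --pt "0 0 0 0.78 -1 0 0" --pt "0 0 0 0.78 -1 0 0" --pt "0 0 0 0.78 -1 0 0" --pt "0 0 0 0.78 -1 0 0" --pt "0 0 0 0.78 -1 0 0"

```text
clock: 19.0
eef_pos: [0.5003, -0.0096, 0.252]
orientation: [0.97, 0.242, -0.0, -0.0]
contact_force: [-0.5, 0.2, 0.2]
width: 0.0601
gripper_force: 64.6
```

Request:
drive_tool --pt "0 0 0 0.78 -1 0 0" --pt "0 0 0 0.78 -1 0 0" --pt "0 0 0 0.78 -1 0 0" --pt "0 0 0 0.78 -1 0 0" --pt "0 0 0 0.78 -1 0 0" --pt "0 0 0 0.78 -1 0 0" --pt "0 0 0 0.78 -1 0 0" --pt "0 0 0 0.78 -1 0 0" --pt "0 0 0 0.78 -1 0 0" --pt "0 0 0 0.78 -1 0 0"

```text
clock: 20.0
eef_pos: [0.5441, 0.2401, 0.2519]
orientation: [0.97, 0.242, -0.0, -0.0]
contact_force: [0.2, 0.6, 0.3]
width: 0.0599
gripper_force: 64.6
```

Request:
drive_tool --pt "0 0 0 0.5 -0.6 0 0" --pt "0 0 0 0 0 1 0" --pt "0 0 0 0 0 1 0" --pt "0 0 0 0 0 1 0" --pt "0 0 0 0 0 0.7 0" --pt "0 0 0 0 0 0 0" --pt "0 0 0 0 0 0 1" --pt "0 0 0 0 0 0 1" --pt "0 0 0 0 0 0 1" --pt "0 0 0 0 0 0 1"

```text
clock: 21.0
eef_pos: [0.5477, 0.2545, 0.1789]
orientation: [0.97, 0.242, 0.0, -0.0]
contact_force: [-0.8, 0.2, -0.4]
width: 0.0854
gripper_force: 0.0
```

Request:
drive_tool --pt "0 0 0 0 0 0 1" --pt "0 0 0 0 0 -1 1" --pt "0 0 0 0 0 -1 1" --pt "0 0 0 0 0 -1 1" --pt "0 0 0 0 0 -1 1" --pt "0 0 0 0 0 0 1"

```text
clock: 21.6
eef_pos: [0.5482, 0.2546, 0.2613]
orientation: [0.97, 0.242, 0.002, -0.0]
contact_force: [-0.4, 0.8, 0.1]
width: 0.0856
gripper_force: 0.0
```

```bash
python3 go.py .49 .0195 .256 -102
python3 - <<'E'
from h import *
s=snapshot("top");cv2.imwrite("pics/t2.png",cv2.resize(s["pixels"][120:360,130:450,::-1],None,fx=2,fy=2))
E
```

```text
clock 21.6 pos [0.5482 0.2546 0.2613] yaw_y -62.0 zaxis [ 0.004  0.001 -1.   ] q [0.31 0.21 1.36 0.   1.57 1.39] w 0.0856 f [-0.4  0.8  0.1]
az units 8.0
shift units [-8.09  9.01  0.23]
```

View pics/t2.png

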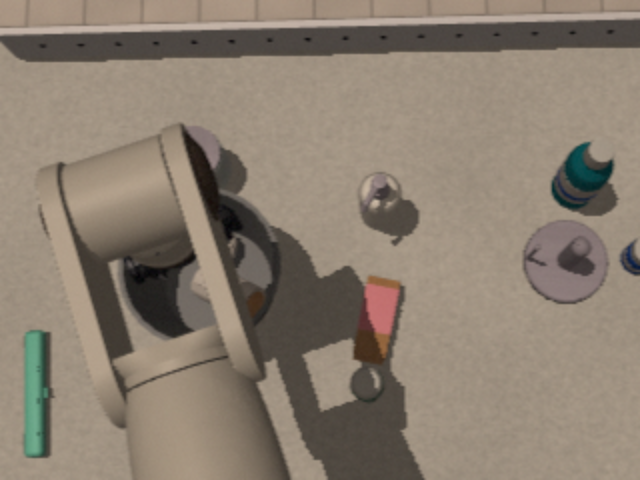

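The top picture shows the ball (230,245) and the roll end (255,300) inside the bin, with the rest unmoved. Next, the carton.

Request:
drive_tool --pt "0 0 0 -0.91 1 0 1" --pt "0 0 0 -0.91 1 0 1" --pt "0 0 0 -0.91 1 0 1" --pt "0 0 0 -0.91 1 0 1" --pt "0 0 0 -0.91 1 0 1" --pt "0 0 0 -0.91 1 0 1" --pt "0 0 0 -0.91 1 0 1" --pt "0 0 0 -0.91 1 0 1" --pt "0 0 0 -0.91 0.9 0 1"

```text
clock: 22.55
eef_pos: [0.4859, 0.0193, 0.2573]
orientation: [0.97, 0.242, -0.001, -0.0]
contact_force: [0.6, -1.2, -0.6]
width: 0.0858
gripper_force: 0.0
```

Request:
drive_tool --pt "0 0 1 0 0 0 1" --pt "0 0 1 0 0 0 1" --pt "0 0 1 0 0 0 1" --pt "0 0 1 0 0 0 1" --pt "0 0 1 0 0 0 1" --pt "0 0 1 0 0 0 1" --pt "0 0 1 0 0 0 1" --pt "0 0 1 0 0 0 1" --pt "0 0 0 0 0 0 1"

```text
clock: 23.45
eef_pos: [0.4863, 0.0204, 0.2574]
orientation: [0.994, -0.105, -0.001, -0.0]
contact_force: [-0.1, 0.3, -0.0]
width: 0.0852
gripper_force: 0.0
```

```bash
python3 go.py .485 .021 .031 -102
python3 - <<'E'
from h import *
st=get_state();s=snapshot("wrist");W,M=cloud(s,st);P=W.reshape(-1,3)
cv2.imwrite("pics/w3.png",s["pixels"][:,:,::-1])
q=P[(np.hypot(P[:,0]-.482,P[:,1]-.021)<.072)&(P[:,2]>.03)&(P[:,2]<.045)].astype(np.float32)
print(len(q),q[:,2].max(),cv2.minAreaRect(q[:,:2].copy()))
E
```

```text
clock 23.45 pos [0.4863 0.0204 0.2574] yaw_y -102.1 zaxis [-0.001  0.    -1.   ] q [-0.12 -0.03  1.63  0.    1.55  1.66] w 0.0852 f [-0.1  0.3 -0. ]
az units -0.01
shift units [-0.06 -0.02 11.32]
8243 0.039303187 ((0.4812074899673462, 0.02116049826145172), (0.050609223544597626, 0.12964238226413727), 77.0804672241211)
```

View pics/w3.png

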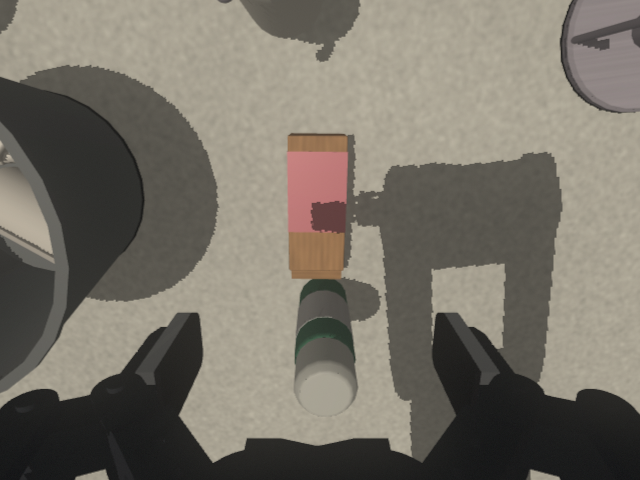

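The wrist picture shows the carton upright in the frame at (318,205), aligned with the jaws. The deodorant at (325,345) is clear of them.

Request:
drive_tool --pt "0 0 0 0 0 1 1" --pt "0 0 0 0 0 1 1" --pt "0 0 0 0 0 1 1" --pt "0 0 0 0 0 1 1" --pt "0 0 0 0 0 1 1" --pt "0 0 0 0 0 1 1" --pt "0 0 0 0 0 1 1" --pt "0 0 0 0 0 1 1" --pt "0 0 0 0 0 1 1" --pt "0 0 0 0 0 0 1"

```text
clock: 24.5
eef_pos: [0.4851, 0.0205, 0.0758]
orientation: [0.995, -0.103, -0.002, -0.0]
contact_force: [-0.7, -0.7, 1.2]
width: 0.0857
gripper_force: 0.0
```

Request:
drive_tool --pt "0 0 0 0 0 1 1" --pt "0 0 0 0 0 0.8 1" --pt "0 0 0 0 0 0.4 1" --pt "0 0 0 0 0 0 0.75" --pt "0 0 0 0 0 0 0.6" --pt "0 0 0 0 0 0 0.5" --pt "0 0 0 0 0 0 0.3" --pt "0 0 0 0 0 0 0" --pt "0 0 0 0 0 0 0" --pt "0 0 0 0 0 0 0"

```text
clock: 25.5
eef_pos: [0.4872, 0.0203, 0.0355]
orientation: [0.995, -0.104, 0.001, -0.0]
contact_force: [-1.1, -0.0, 5.4]
width: 0.0486
gripper_force: 62.6
```

Request:
drive_tool --pt "0 0 0 0 0 -0.4 0" --pt "0 0 0 0 0 -1 0" --pt "0 0 0 0 0 -1 0" --pt "0 0 0 0 0 -1 0" --pt "0 0 0 0 0 0 0"

```text
clock: 26.0
eef_pos: [0.4879, 0.0202, 0.1057]
orientation: [0.995, -0.104, 0.002, -0.0]
contact_force: [0.4, -0.6, -0.1]
width: 0.0488
gripper_force: 61.9
```

Carton held at 48.8 mm. Raising it.

Request:
drive_tool --pt "0 0 0 0 0 -1 0" --pt "0 0 0 0 0 -1 0" --pt "0 0 0 0 0 -1 0" --pt "0 0 0 0 0 -1 0" --pt "0 0 0 0 0 -1 0" --pt "0 0 0 0 0 -1 0" --pt "0 0 0 0 0 -1 0" --pt "0 0 0 0 0 -1 0" --pt "0 0 0 0 0 0 0"

```text
clock: 26.9
eef_pos: [0.4871, 0.0203, 0.2649]
orientation: [0.995, -0.104, 0.002, -0.0]
contact_force: [0.6, 0.1, -0.7]
width: 0.049
gripper_force: 62.0
```

```bash
python3 go.py .549 .264 .26; python3 chk.py
```

```text
clock 26.9 pos [0.4871 0.0203 0.2649] yaw_y -102.0 zaxis [ 0.004 -0.    -1.   ] q [-0.12 -0.04  1.62  0.    1.56  1.66] w 0.049 f [ 0.6  0.1 -0.7]
shift units [  0.5  -12.56   0.25]
post 140 [ 0.569 -0.276  0.015] 0.139
retain 40 [ 0.574 -0.215  0.005] 0.114
base 1635 [ 0.569 -0.276  0.066] 0.02
mouth 313 [ 0.686 -0.293  0.021] 0.219
pill 412 [ 0.57  -0.385  0.024] 0.091
ball none
carton none
deo 410 [0.384 0.035 0.025] 0.154
soap 157 [0.641 0.017 0.03 ] 0.191
```

Request:
drive_tool --pt "0 0 0 0.04 -1 0 0" --pt "0 0 0 0.04 -1 0 0" --pt "0 0 0 0.04 -1 0 0" --pt "0 0 0 0.04 -1 0 0" --pt "0 0 0 0.04 -1 0 0" --pt "0 0 0 0.04 -1 0 0" --pt "0 0 0 0.04 -1 0 0" --pt "0 0 0 0.04 -1 0 0" --pt "0 0 0 0.04 -1 0 0" --pt "0 0 0 0.04 -1 0 0"

```text
clock: 27.95
eef_pos: [0.5357, 0.215, 0.2611]
orientation: [0.995, -0.104, -0.001, 0.0]
contact_force: [0.3, -0.1, -0.2]
width: 0.0492
gripper_force: 62.0
```

Request:
drive_tool --pt "0 0 0 0.04 -1 0 0" --pt "0 0 0 0.04 -1 0 0" --pt "0 0 0 0.04 -0.5 0 0" --pt "0 0 0 0 0 0 0"

```text
clock: 28.35
eef_pos: [0.5485, 0.2634, 0.2612]
orientation: [0.995, -0.104, -0.001, 0.0]
contact_force: [0.1, -1.3, -1.0]
width: 0.0488
gripper_force: 62.0
```

```bash
python3 go.py .549 .264 .17
```

```text
clock 28.35 pos [0.5485 0.2634 0.2612] yaw_y -101.9 zaxis [-0.001 -0.    -1.   ] q [0.32 0.22 1.35 0.   1.58 2.1 ] w 0.0488 f [ 0.1 -1.3 -1. ]
shift units [ 0.03 -0.04  4.56]
```

Request:
drive_tool --pt "0 0 0 0 0 1 0" --pt "0 0 0 0 0 1 0" --pt "0 0 0 0 0 1 0" --pt "0 0 0 0 0 0.8 0" --pt "0 0 0 0 0 0.5 0" --pt "0 0 0 0 0 0 0" --pt "0 0 0 0 0 0 1" --pt "0 0 0 0 0 0 1" --pt "0 0 0 0 0 0 1" --pt "0 0 0 0 0 0 1"

```text
clock: 29.35
eef_pos: [0.5487, 0.2628, 0.1768]
orientation: [0.995, -0.104, 0.0, -0.0]
contact_force: [0.4, 0.7, 0.6]
width: 0.0854
gripper_force: 0.0
```

Request:
drive_tool --pt "0 0 0 0 0 0 1" --pt "0 0 0 0 0 -1 1" --pt "0 0 0 0 0 -1 1" --pt "0 0 0 0 0 -1 1" --pt "0 0 0 0 0 -1 1" --pt "0 0 0 0 0 -1 1" --pt "0 0 0 0 0 -1 1" --pt "0 0 0 0 0 -1 1" --pt "0 0 0 0 0 0 1"

```text
clock: 30.25
eef_pos: [0.5491, 0.2629, 0.3192]
orientation: [0.995, -0.104, 0.002, -0.001]
contact_force: [1.0, 1.4, -0.0]
width: 0.0852
gripper_force: 0.0
```

Request:
drive_tool --pt "0 0 0 -1 0 0 1" --pt "0 0 0 -1 0 0 1" --pt "0 0 0 -1 0 0 1" --pt "0 0 0 -1 0 0 1" --pt "0 0 0 -1 0 0 1" --pt "0 0 0 0 0 0 1" --pt "0 0 0 0 0 0 1"

```text
clock: 30.95
eef_pos: [0.4508, 0.2835, 0.3161]
orientation: [0.995, -0.104, 0.0, -0.0]
contact_force: [0.5, 0.0, 0.1]
width: 0.0858
gripper_force: 0.0
```

```bash
python3 chk.py; python3 go.py .5 .2 .3
python3 - <<'E'
from h import *
st=get_state();s=snapshot("wrist");W,M=cloud(s,st);P=W.reshape(-1,3)
q=P[np.hypot(P[:,0]-.549,P[:,1]-.263)<.085];print("max z in bin",np.nanmax(q[:,2]))
cv2.imwrite("pics/w4.png",s["pixels"][:,:,::-1])
E
```

```text
post 139 [ 0.569 -0.276  0.015] 0.139
retain 40 [ 0.574 -0.215  0.004] 0.113
base 1633 [ 0.57  -0.275  0.066] 0.02
mouth 307 [ 0.685 -0.294  0.019] 0.219
pill 410 [ 0.571 -0.384  0.024] 0.09
ball none
carton none
deo 414 [0.383 0.034 0.024] 0.156
soap 164 [0.642 0.019 0.03 ] 0.19
clock 31.0 pos [0.4511 0.2834 0.316 ] yaw_y -102.0 zaxis [-0. -0. -1.] q [ 0.42  0.05  1.43 -0.    1.66  2.2 ] w 0.0854 f [ 0.5  0.2 -0.3]
shift units [3.26 3.57 0.8 ]
max z in bin 0.38311112346529974
```

View pics/w4.png

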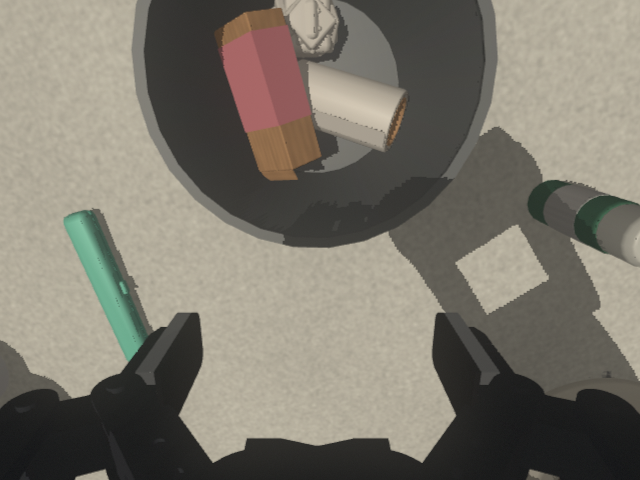

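The bin holds the carton (270,95), roll (355,105) and ball (318,25), all inside and below the rim. Every neighbour I re-measured is where it started, so I'm handing in.

```bash
python3 -c "
from rig import close_job
print(close_job())"
```

```text
the job is handed in; nothing more can be done
None
```

The roll, paper ball and carton are all in the bin, in that order. The stand, mouthwash, pill bottle, deodorant and soap dispenser measured where they started; the jar, tumbler and brush cover were not re-measured. I handed the job in at about 31 s; no verdict came back.

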